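# Used tart tamper into the wash-up box

## Task

The tall wooden tart tamper is ready for washing: take it and push it, foot first, down through the sprung flap in the top of the steel wash-up box, pushing the flap open with the tamper in hand rather than dropping it onto the flap from above. Let it fall inside so that the flap springs shut behind it, and leave the short wooden tamper standing where it is.

Things in the scene. Friction and masses are not known exactly. Their poses are not given: they have to be found in the camera images.
- tall_center (a point): The tall tart tamper, a loose turned piece of pale wood, 100 mm tall, about 180 g, standing upright on the table on its foot. The foot is a disc 44 mm in diameter and 18 mm high, then narrows to a plain straight round handle 28 mm in diameter from 27 mm above the table to the flat top at 100 mm. This point lies on its axis, half-way up (50 mm above the foot's underside); z points to the handle's end. It is round: any yaw grasps it alike.
- short_center (a point): The short tart tamper, of the same wood, foot (44 mm) and handle (28 mm in diameter), but only 62 mm tall, about 120 g, standing upright. This point lies on its axis, half-way up (31 mm above the table). To be left alone.
- slot (a point): Centre of the opening in the top of the wash-up box, level with its top surface, 220 mm above the table. The fixed steel box is 180 x 180 mm, turned up to 20 degrees. The opening is 80 mm along this frame's x and 110 mm along its y, edged with a thin black line, a dark hinge rod along its +x edge; z is up. The flap lies 6 mm below the top; the box is hollow beneath, its floor 215 mm below the top.
- flap (a joint): Hinge angle of the flap, a thin aluminium plate that hangs on the +x edge of the opening (slot frame) and swings down into the box. 0 is shut (level), about 1.6 rad is fully open (hanging down). A light spring holds it shut: about 0.5 N at its middle starts it and under 1 N keeps it open, so that the tamper falls through by its own weight once let go in the opened flap. It shuts by itself when nothing holds it.

How it is judged:
On the way:
1. the tall tamper, touched by the fingers and inside the opening, pushes the flap open (beyond 0.4 rad) (value of joint flap above 0.4 rad and contact force between the fingers and tall above 0.5 N and z of tall_center in the frame of slot between -0.06 and 0.045 m and angle between tall_center's own z axis and vertical below 0.5 rad and x of tall_center in the frame of slot between -0.04 and 0.04 m and y of tall_center in the frame of slot between -0.055 and 0.055 m), for 0.06 s.
At the end, for the whole second after the job is handed in: The tall tamper lies or stands inside the wash-up box, its centre at least 80 mm below the top; the flap is shut (under 0.1 rad); the short tamper stands upright (within 0.2 rad) within 30 mm of where it was (x of tall_center in the frame of slot between -0.09 and 0.09 m and y of tall_center in the frame of slot between -0.09 and 0.09 m and z of tall_center in the frame of slot below -0.08 m and value of joint flap below 0.1 rad and distance of short_center from where it was at the start of the episode below 0.03 m and angle between short_center's own z axis and vertical below 0.2 rad); the robot touches nothing.
It fails at once if the short tamper is moved by more than 50 mm (distance of short_center from where it was at the start of the episode above 0.05 m).
It also fails if it takes over 35 s, if anything falls off the work surface, if the arm or the gripper's body presses on something with over 40 N, if the wrist force passes 120 N, or if a joint passes its speed limit or range.

## Robot

A 6-joint arm with a two-finger parallel gripper is mounted at the origin on the work surface. World frame = base frame: x ahead of the robot, y to its left, z up, the work surface at z = 0. Lengths are in m, angles in rad, forces in N, time in s.
With the tool pointing down it reaches from about 0.275 to 0.875 m from the base axis. Payload 12.5 kg.
Tool frame: the origin (TCP) lies midway between the tips of the shut fingers; the grasp point (between the pads) lies 19 mm behind it; x points along the fingers, z is the direction in which the jaws open and shut, and the axes are right-handed (so a half turn about x gives the same grasp; the last joint's range is limited). The gripper opens to 85 mm and grips with 20 to 120 N. Pads are 22 mm wide; open, the fingers measure 114 mm over their backs; the gripper's body (76 mm by 85 mm) begins 54 mm behind the grasp point. The pads swing forward as they close: fully open they stand 13 mm farther back than shut.
Start: joints at [1.104, 0.351, 1.652, -0, 1.139, -0.085], TCP at [0.205, 0.51, 0.197] pointing down, gripper open.
Joint ranges: [-2.75, 2.75], [-0.79, 2.1], [0.01, 2.65], [-1.57, 4.71], [0.07, 3.14], [-2.87, 2.87]. Speed limits (rad/s): [2.22, 2.22, 2.79, 3.14, 3.14, 3.14].

## Interface

Orientations are given as [roll, pitch, yaw] about the fixed x, y, z axes, in that order (R = Rz(yaw) Ry(pitch) Rx(roll)).
In Python, from cell import readout, optics, manip gives the robot as it stands. The module is installed in compiled form; this text tells all that it offers.
- The arm moves only by the tool move_arm, never from a script. Its argument "steps" is one flat list of numbers, 7 for each row, row after row: the turn, a rotation vector about the tool's x, y, z in degrees, then the shift along the tool's x, y, z in m, then the opening, from 0 (shut) to 1 (fully open). In form: [wx, wy, wz, tx, ty, tz, claw, wx, wy, wz, tx, ty, tz, claw, ...]. A call has 1 to 8 rows; each row shifts and turns the commanded pose from where the row before left it, along the tool's axes as they then stand; what a row does not reach is not made up. A row lasts 1/12 s, in which the tool goes at most 41.7 mm and 7.16 degrees, less where a joint would pass 70% of its speed; a pose out of reach is approached as far as the arm can. A call with a gripper value outside its range is refused whole. The fingers move at their own pace and stop on an object; "squeeze" is the grip in N (left out, the last holds). Time passes only in rows, so rows that do not move let the fingers close. It gives the time, the measured TCP pose, the force and the opening at its end, in the units of the state.
- readout.sense(): the state, without advancing time (a new reading comes with each control period).
- optics.read_camera(name): name is "scene" or "top"; returns (picture, depth): 400x640x3 uint8, red, green, blue; 400x640 float32, m along the optical axis (not along the pixel's ray), 0 where there is no reading.
- optics.camera_info(name): a dict with "fx", "fy", "cx", "cy" (pixels), "R" (3x3) and "t" (3): a world point X has camera coordinates R X + t. Camera axes: x right, y down, z forward; pixel columns grow to the right and rows downward; lengths in m; the calibration is good to about 2 mm. A picture is of the moment at which its call begins. camera_info takes no time and is no camera call.
- manip.finish_job(): hands the job in, once; it reports no verdict.
The state is a dict: "time_s": time; "joints": joint angles; "joint_velocities": joint speeds; "joint_efforts": joint torques, N m; "eef_pos": TCP position; "ee_rot": TCP orientation; "ft_force": force on the tool from outside, world axes, zero at the start; "wrist_torque": the same for the moment, N m; "opening": opening from 0.0 (shut) to 1.0 (fully open).
Only numpy, scipy, OpenCV 4.12 (cv2) and the standard library are available. Lean on these libraries where they do the work, as an engineer would, in place of code of your own. Each camera call takes 0.05 s, during which the arm holds its last target.

## Working session

There is one attempt and no reset: what is moved stays moved. The work goes in short steps, Python scripts to look and compute and a tool call to move; the robot and the scene stay as the last step left them, time stands still between calls to the robot, and variables do not carry over. Pictures are saved under pics/ and viewed, and the job is handed in when it is done.

Besides the shell and the picture viewer there is one more tool, called by a JSON object that holds its "api" and its "payload". move_arm: Moves the arm, as the interface text tells. Its arguments: {"type":"object","properties":{"steps":{"type":"array","items":{"type":"number"}},"squeeze":{"type":"number"}},"required":["steps"]}

```bash
mkdir -p pics; python3 - <<'E'
from cell import readout, optics
import cv2, numpy as np
print(readout.sense())
for n in ("scene","top"):
    p,d=optics.read_camera(n); cv2.imwrite(f"pics/{n}0.png",p[...,::-1]); np.save(n+"0.npy",d); print(n,optics.camera_info(n))
E
```

```text
{'time_s': 0.0, 'joints': array([ 1.10441055e+00,  3.51244357e-01,  1.65242972e+00, -2.36492353e-06,
        1.13910268e+00, -8.45998389e-02]), 'joint_velocities': array([-2.35232148e-04,  8.93300068e-04,  1.70218477e-03, -1.88654049e-04,
        4.06172677e-04,  1.00670952e-05]), 'joint_efforts': array([ 8.61085791e-04, -5.06111813e+01, -2.91405684e+01, -3.97530380e-05,
        4.61754593e-03, -2.44940742e-05]), 'eef_pos': array([0.20472558, 0.51007335, 0.19615186]), 'ee_rot': array([ 3.05880583,  1.56961223, -2.0353681 ]), 'ft_force': array([ 0.03864232, -0.45960431, -0.05514303]), 'wrist_torque': array([ 0.02558266, -0.00051355, -0.00310587]), 'opening': 1.0004507901523514}
scene {'fx': 402.2034971731873, 'fy': 402.2034971731873, 'cx': 323.4360533412613, 'cy': 194.403669020297, 'R': array([[-0.49038501,  0.87142015, -0.01222513],
       [ 0.74427595,  0.41145526, -0.52607783],
       [-0.45340473, -0.26707955, -0.85034856]]), 't': array([ 0.27906347, -0.31872924,  1.33752005])}
top {'fx': 492.4557072094882, 'fy': 492.4557072094882, 'cx': 320.21369905391026, 'cy': 193.42955154501493, 'R': array([[ 1.61993874e-02, -9.99859096e-01,  4.40086635e-03],
       [-9.76778758e-01, -1.67655762e-02, -2.13593478e-01],
       [ 2.13637165e-01, -8.38589276e-04, -9.76912718e-01]]), 't': array([-0.02065286,  0.55317877,  1.2237821 ])}
```

View pics/scene0.png

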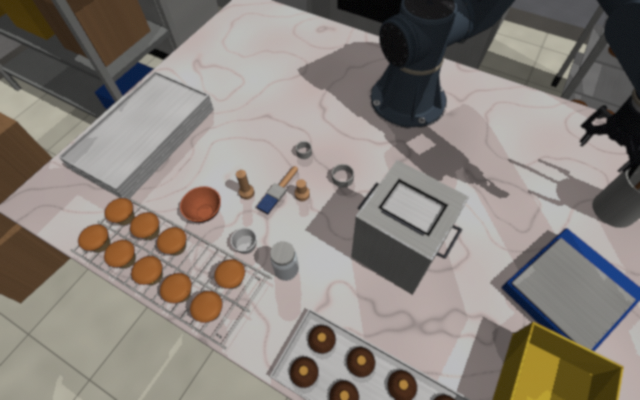

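View pics/top0.png

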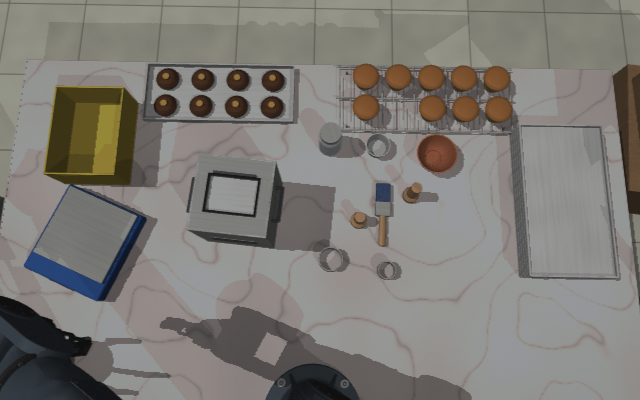

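The scene view shows the tall tamper near (243,185) and the short one at (301,190). In the top view they are near (412,193) and (360,219), with the box opening around (232,194).

```bash
python3 - <<'E'
import cv2, numpy as np
t=cv2.imread("pics/top0.png"); s=cv2.imread("pics/scene0.png")
f=lambda im,x,y,w,h,k:cv2.resize(im[y:y+h,x:x+w],None,fx=k,fy=k,interpolation=cv2.INTER_CUBIC)
cv2.imwrite("pics/c1.png",f(t,340,170,100,70,8)); cv2.imwrite("pics/c2.png",f(t,180,145,110,80,7)); 
cv2.imwrite("pics/c3.png",f(s,220,160,100,50,8)); cv2.imwrite("pics/c4.png",f(s,345,150,130,90,6))
E
```

```text
(no output)
```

View pics/c1.png

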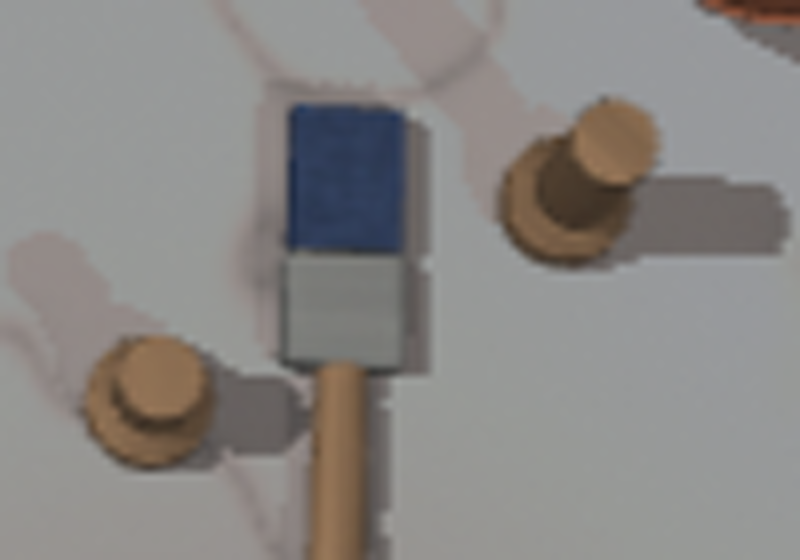

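View pics/c2.png

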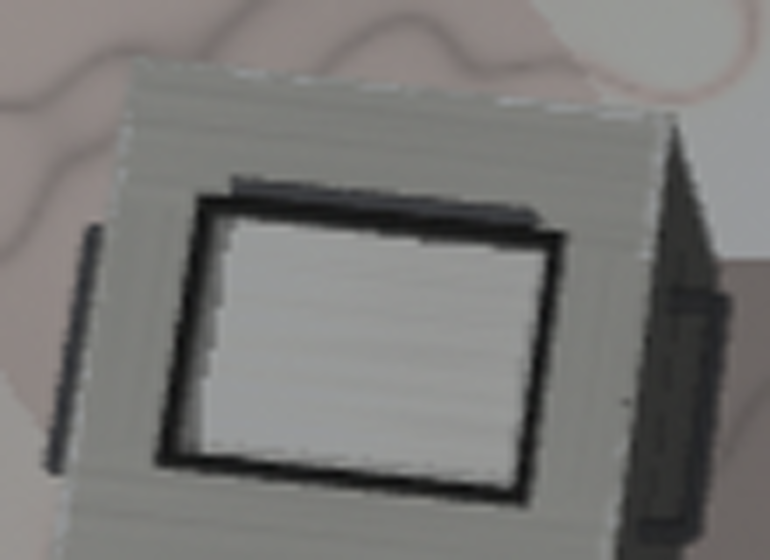

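View pics/c3.png

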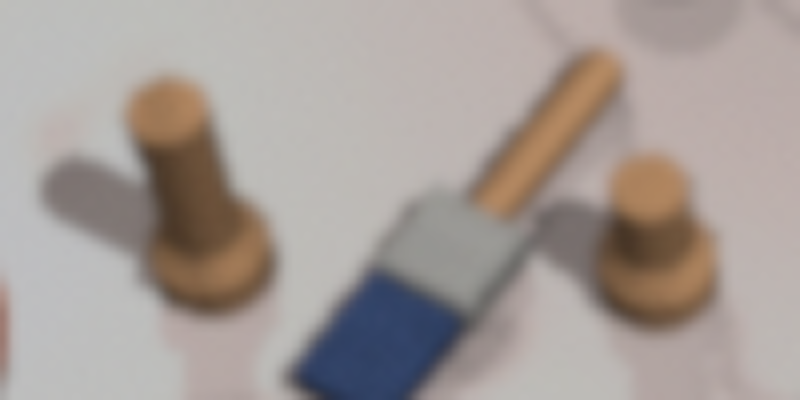

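View pics/c4.png

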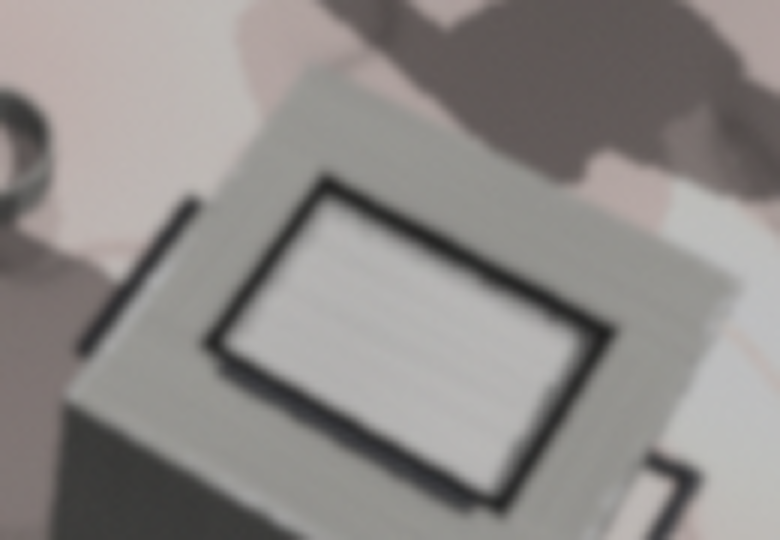

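Top crop c1: the tall tamper's top disc is centred at crop (615,142) and the short one's at (163,380). c2 and c4: the opening's corners are clear, and the hinge rod lies on the far (+x world) edge.

```bash
cat > h.py <<'E'
import numpy as np
from cell import optics
def ray(n,u,v,z):
    c=optics.camera_info(n);R=c["R"];t=c["t"]
    d=R.T@np.array([(u-c["cx"])/c["fx"],(v-c["cy"])/c["fy"],1]);o=-R.T@t
    return o+d*(z-o[2])/d[2]
def proj(n,X):
    c=optics.camera_info(n);p=c["R"]@np.array(X)+c["t"]
    return p[0]/p[2]*c["fx"]+c["cx"],p[1]/p[2]*c["fy"]+c["cy"]
E
python3 - <<'E'
from h import *
from cell import readout
np.set_printoptions(precision=4,suppress=True)
g=lambda n,x,y,ox,oy,k,z: ray(n,ox+(x+.5)/k-.5,oy+(y+.5)/k-.5,z)
print("tall top", g("top",615,142,340,170,8,.1), g("scene",168,112,220,160,8,.1))
print("tall foot", g("top",567,203,340,170,8,.009), g("scene",211,260,220,160,8,.009))
print("short top", g("top",163,380,340,170,8,.062), g("scene",651,190,220,160,8,.062))
A=[g("top",x,y,180,145,7,.22) for x,y in[(197,195),(567,232),(530,505),(157,467)]]
B=[g("scene",x,y,345,150,6,.22) for x,y in[(207,347),(500,512),(615,328),(323,177)]]
for P in(A,B):
    P=np.array(P); print(P)
    print(P.mean(0),[np.linalg.norm(P[i]-P[(i+1)%4]) for i in range(4)])
    for i,j in((1,0),(2,3),(3,0),(2,1)):
        d=P[j]-P[i];print(np.degrees(np.arctan2(d[1],d[0])))
from scipy.spatial.transform import Rotation
s=readout.sense();print(Rotation.from_euler("xyz",s["ee_rot"]).as_matrix(), s["time_s"])
E
```

```text
tall top [ 0.5647 -0.2547  0.1   ] [ 0.5646 -0.2527  0.1   ]
tall foot [ 0.5646 -0.2562  0.009 ] [ 0.566  -0.2539  0.009 ]
short top [ 0.4924 -0.1147  0.062 ] [ 0.4934 -0.1117  0.062 ]
[[0.5633 0.2474 0.22  ]
 [0.5529 0.1258 0.22  ]
 [0.4623 0.1338 0.22  ]
 [0.4727 0.2544 0.22  ]]
[0.5128 0.1903 0.22  ] [np.float64(0.12206325143213523), np.float64(0.0909252994723441), np.float64(0.12097279038499634), np.float64(0.09087055545822724)]
85.11821529967872
85.09112517444981
-4.409114344322381
-5.096557769053897
[[0.5497 0.1298 0.22  ]
 [0.5603 0.2458 0.22  ]
 [0.4715 0.2546 0.22  ]
 [0.4621 0.1364 0.22  ]]
[0.5109 0.1916 0.22  ] [np.float64(0.11652131372899545), np.float64(0.08919194674403084), np.float64(0.11865031946119381), np.float64(0.08786813739624283)]
-95.22601102126505
-94.58283137091912
-4.317186952045738
-5.693562745059854
[[-0.0004 -0.928   0.3726]
 [-0.0009  0.3726  0.928 ]
 [-1.      0.0001 -0.001 ]] 0.1
```

Both cameras agree to about 2–3 mm. The tall tamper is at about (0.565, -0.254), and the slot is at about (0.512, 0.191) with yaw about -4.9°. I'll lift, turn the jaws along the slot's y, and travel over.

{"api": "move_arm", "payload": {"steps": [-5.67, 0, 0, -0.04, 0, 0, 1, -5.67, 0, 0, -0.04, 0, 0, 1, -5.67, 0, 0, -0.04, 0, 0, 1, 0, 0, 0, 0, -0.0177, -0.0305, 1, 0, 0, 0, 0, -0.0177, -0.0305, 1, 0, 0, 0, 0, -0.0177, -0.0305, 1, 0, 0, 0, 0, -0.0177, -0.0305, 1, 0, 0, 0, 0, -0.0177, -0.0305, 1]}}

```text
time_s: 0.77
eef_pos: [0.2803, 0.3493, 0.3164]
ee_rot: [2.554, 1.57, -2.243]
ft_force: [0.2, 0.3, 0.2]
opening: 0.999
```

{"api": "move_arm", "payload": {"steps": [0, 0, 0, 0, -0.0177, -0.0305, 1, 0, 0, 0, 0, -0.0177, -0.0305, 1, 0, 0, 0, 0, -0.0177, -0.0305, 1, 0, 0, 0, 0, -0.0177, -0.0305, 1, 0, 0, 0, 0, -0.0177, -0.0305, 1, 0, 0, 0, 0, -0.0177, -0.0305, 1, 0, 0, 0, 0, -0.0177, -0.0305, 1, 0, 0, 0, 0, -0.0177, -0.0305, 1]}}

```text
time_s: 1.43
eef_pos: [0.4008, 0.0941, 0.3167]
ee_rot: [0.627, 1.571, 2.113]
ft_force: [0.3, 0.4, 0.2]
opening: 0.997
```

{"api": "move_arm", "payload": {"steps": [0, 0, 0, 0, -0.0177, -0.0305, 1, 0, 0, 0, 0, -0.0177, -0.0305, 1, 0, 0, 0, 0, -0.0177, -0.0305, 1, 0, 0, 0, 0, -0.0177, -0.0305, 1, 0, 0, 0, 0, -0.0177, -0.0305, 1, 0, 0, 0, 0, -0.0177, -0.0305, 1, 0, 0, 0, 0, 0, 0, 1, 0, 0, 0, 0, 0, 0, 1]}}

```text
time_s: 2.1
eef_pos: [0.4909, -0.0967, 0.3159]
ee_rot: [1.334, 1.569, 2.817]
ft_force: [0.2, 1.0, 0.4]
opening: 1.002
```

{"api": "move_arm", "payload": {"steps": [0, 0, 0, 0, -0.01746, -0.0302, 1, 0, 0, 0, 0, -0.01746, -0.0302, 1, 0, 0, 0, 0, -0.01746, -0.0302, 1, 0, 0, 0, 0, -0.01746, -0.0302, 1, 0, 0, 0, 0, -0.01746, -0.0302, 1, 0, 0, 0, 0.04, 0, 0, 1, 0, 0, 0, 0.04, 0, 0, 1, 0, 0, 0, 0, 0, 0, 1]}}

```text
time_s: 2.77
eef_pos: [0.562, -0.251, 0.2292]
ee_rot: [1.145, 1.559, 2.631]
ft_force: [-1.6, 0.7, -0.7]
opening: 1.005
```

```bash
python3 - <<'E'
from h import *
from cell import readout
from scipy.spatial.transform import Rotation
import cv2
s=readout.sense();print(s["eef_pos"],s["joints"],s["ft_force"]);print(Rotation.from_euler("xyz",s["ee_rot"]).as_matrix().round(4))
a,_=optics.read_camera("scene");b,_=optics.read_camera("top")
f=lambda im,x,y:cv2.resize(im[y:y+100,x:x+100,::-1],None,fx=4,fy=4,interpolation=cv2.INTER_CUBIC)
cv2.imwrite("pics/d.png",np.hstack([f(a,200,110),f(b,370,130)]))
E
```

```text
[ 0.56198582 -0.25102305  0.22918789] [-4.95789804e-01  4.48910999e-01  1.42383493e+00  1.85967757e-04
  1.28097828e+00 -1.98203075e+00] [-1.5744862   0.73938337 -0.72002229]
[[-0.0106 -0.9964  0.0845]
 [ 0.0059  0.0845  0.9964]
 [-0.9999  0.011   0.005 ]]
```

View pics/d.png

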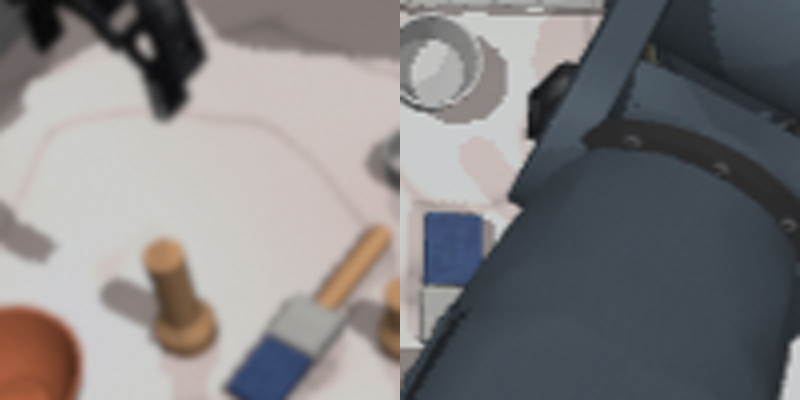

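The scene crop shows the tall tamper still standing, with the open fingers above it and clear. The top camera is blocked by the arm. Next I descend partway with a small correction and check that the pose settles.

{"api": "move_arm", "payload": {"steps": [0, 0, 0, 0.02, 0, 0, 1, 0, 0, 0, 0.035, -0.0015, -0.003, 1, 0, 0, 0, 0.02, 0, 0, 1, 0, 0, 0, 0, 0, 0, 1, 0, 0, 0, 0, 0, 0, 1, 0, 0, 0, 0, 0, 0, 1]}}

```text
time_s: 3.37
eef_pos: [0.5678, -0.2568, 0.1652]
ee_rot: [-1.982, 1.566, -0.496]
ft_force: [-0.4, -0.3, 0.1]
opening: 1.0
```

{"api": "move_arm", "payload": {"steps": [0, 0, 0, 0.0, 0.0032, 0.0022, 1, 0, 0, 0, 0.02, 0, 0, 1, 0, 0, 0, 0.025, 0, 0, 1, 0, 0, 0, 0.025, 0, 0, 1, 0, 0, 0, 0.02, 0, 0, 1, 0, 0, 0, 0.013, 0, 0, 1, 0, 0, 0, 0, 0, 0, 1, 0, 0, 0, 0, 0, 0, 1]}}

```text
time_s: 4.03
eef_pos: [0.5637, -0.2542, 0.0598]
ee_rot: [-1.99, 1.57, -0.504]
ft_force: [-0.5, -0.3, -0.2]
opening: 0.998
```

```bash
python3 - <<'E'
from h import *
import cv2
a,_=optics.read_camera("scene")
cv2.imwrite("pics/e.png",cv2.resize(a[110:210,180:320,::-1],None,fx=5,fy=5,interpolation=cv2.INTER_CUBIC))
E
```

```text
(no output)
```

View pics/e.png

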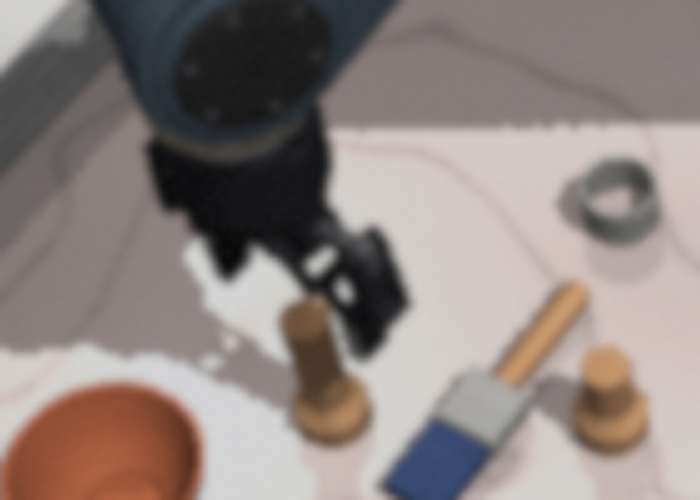

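```bash
python3 - <<'E'
from h import *
from cell import readout
import cv2
from scipy.spatial.transform import Rotation
s=readout.sense();p=s["eef_pos"];R=Rotation.from_euler("xyz",s["ee_rot"]).as_matrix();print(s["time_s"],p)
a=cv2.imread("pics/e.png")
def dot(X,c):
    u,v=proj("scene",X); cv2.circle(a,(int((u-180+.5)*5),int((v-110+.5)*5)),4,c,-1)
dot([.5647,-.2543,.1],(0,0,255));dot([.5647,-.2543,.018],(0,0,255))
for z in (0.0425,-.0425,.057,-.057):
  for y in(-.011,.011): dot(p+R@[-.013,y,z],(0,255,0))
dot(p-R@[.013,0,0],(255,0,0)) 
cv2.imwrite("pics/f.png",a)
E
```

```text
4.0833 [ 0.56411123 -0.25444343  0.06036574]
```

View pics/f.png

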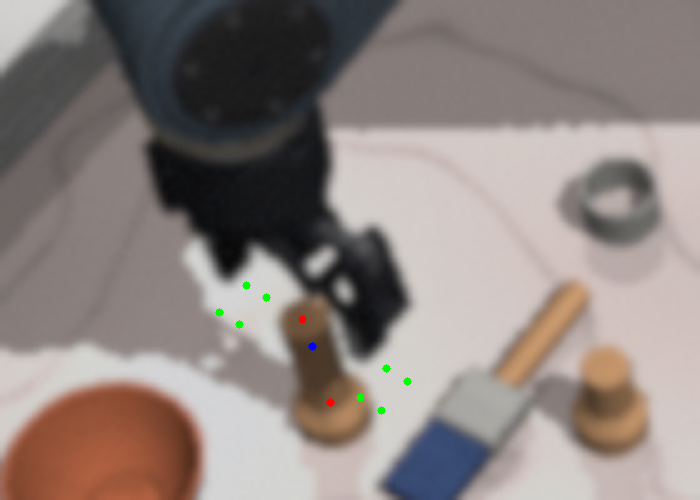

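The fingertips appear higher in the image than the model predicts, so I'll check with depth.

```bash
python3 - <<'E'
from h import *
import cv2
a,d=optics.read_camera("scene");c=optics.camera_info("scene")
np.set_printoptions(precision=3,suppress=True)
v,u=np.mgrid[150:190,215:275]
D=d[150:190,215:275];P=np.stack([(u-c["cx"])/c["fx"]*D,(v-c["cy"])/c["fy"]*D,D],-1)
W=(P-c["t"])@c["R"]
g=a[150:190,215:275].mean(-1)
for r,cc in [(i,j) for i in range(150,183,2) for j in range(218,268,1)]:
    if g[r-150,cc-215]<60 and D[r-150,cc-215]>0 and (r>=160 or cc<232): print(r,cc,W[r-150,cc-215],end=' ; ')
cv2.imwrite("pics/g.png",cv2.resize(a[130:200,200:290,::-1],None,fx=8,fy=8,interpolation=cv2.INTER_NEAREST))
E
```

```text
150 218 [ 0.602 -0.258  0.238] ; 150 219 [ 0.602 -0.255  0.241] ; 150 220 [ 0.602 -0.251  0.243] ; 150 221 [ 0.602 -0.247  0.246] ; 150 222 [ 0.6   -0.247  0.244] ; 150 223 [ 0.599 -0.244  0.245] ; 150 224 [ 0.6   -0.24   0.248] ; 150 225 [ 0.598 -0.239  0.246] ; 150 226 [ 0.598 -0.236  0.248] ; 150 227 [ 0.597 -0.234  0.248] ; 150 228 [ 0.595 -0.233  0.246] ; 150 229 [ 0.593 -0.231  0.246] ; 150 230 [ 0.592 -0.229  0.246] ; 150 231 [ 0.592 -0.226  0.248] ; 152 218 [ 0.567 -0.308  0.161] ; 152 219 [ 0.601 -0.258  0.23 ] ; 152 220 [ 0.601 -0.255  0.232] ; 152 221 [ 0.602 -0.25   0.237] ; 152 222 [ 0.602 -0.247  0.238] ; 152 223 [ 0.6   -0.245  0.238] ; 152 224 [ 0.599 -0.243  0.237] ; 152 225 [ 0.6   -0.239  0.241] ; 152 226 [ 0.598 -0.237  0.24 ] ; 152 227 [ 0.597 -0.236  0.239] ; 152 228 [ 0.597 -0.232  0.242] ; 152 229 [ 0.594 -0.233  0.238] ; 152 230 [ 0.593 -0.231  0.238] ; 152 231 [ 0.592 -0.229  0.238] ; 154 218 [ 0.572 -0.304  0.161] ; 154 219 [ 0.579 -0.29   0.177] ; 154 220 [ 0.578 -0.288  0.177] ; 154 221 [ 0.602 -0.253  0.227] ; 154 222 [ 0.602 -0.249  0.23 ] ; 154 223 [ 0
[... 4733 characters left out ...]
.14 ] ; 176 254 [ 0.583 -0.186  0.16 ] ; 176 255 [ 0.583 -0.182  0.162] ; 178 243 [ 0.572 -0.241  0.097] ; 178 244 [ 0.568 -0.241  0.092] ; 178 251 [ 0.577 -0.205  0.129] ; 178 252 [ 0.576 -0.203  0.129] ; 178 253 [ 0.576 -0.198  0.133] ; 178 254 [ 0.575 -0.197  0.132] ; 180 240 [ 0.576 -0.249  0.088] ; 180 241 [ 0.576 -0.246  0.089] ; 180 242 [ 0.574 -0.244  0.089] ; 180 243 [ 0.573 -0.242  0.088] ; 180 244 [ 0.57  -0.241  0.085] ; 180 245 [ 0.568 -0.239  0.084] ; 182 240 [ 0.576 -0.252  0.076] ; 182 241 [ 0.577 -0.247  0.08 ] ; 182 242 [ 0.575 -0.246  0.078] ; 182 243 [ 0.573 -0.244  0.078] ; 182 244 [ 0.571 -0.242  0.076] ; 182 245 [ 0.569 -0.241  0.073] ; 182 246 [ 0.566 -0.24   0.071] ;
```

View pics/g.png

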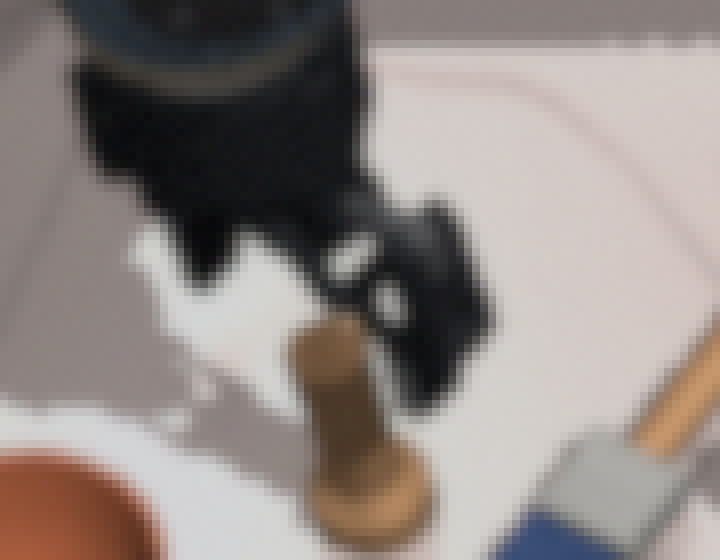

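```bash
python3 - <<'E'
from h import *
import cv2
from scipy.spatial.transform import Rotation
from cell import readout
np.set_printoptions(precision=3,suppress=True)
for n in("scene","top"):
    a,d=optics.read_camera(n);c=optics.camera_info(n)
    v,u=np.mgrid[0:400,0:640];P=np.stack([(u-c["cx"])/c["fx"]*d,(v-c["cy"])/c["fy"]*d,d],-1)
    W=(P-c["t"])@c["R"];np.save(n+"W.npy",W);np.save(n+"I.npy",a)
    m=(d>0)&(abs(W[...,0]-.565)<.04)&(abs(W[...,1]+.2543)<.08)&(a.mean(-1)<70)&(W[...,2]<.3)
    w=W[m];print(n,m.sum())
    for lo in np.arange(.06,.3,.01):
        k=w[(w[:,2]>=lo)&(w[:,2]<lo+.01)]
        if len(k):print(round(lo,3),len(k),"x",k[:,0].min(),k[:,0].max(),"y",np.sort(k[:,1])[::max(1,len(k)//8)])
# check depth plane: table & tamper top, box top
W=np.load("sceneW.npy");print("box top z",W[205,412],W[175,400],"table",W[180,330],W[230,300],"tamper top",W[169:175,241])
s=readout.sense();print(s["eef_pos"],s["joints"])
E
```

```text
scene 1098
0.06 17 x 0.5652838999910484 0.5780644839466875 y [-0.254 -0.251 -0.248 -0.247 -0.245 -0.243 -0.241 -0.241 -0.24 ]
0.07 14 x 0.5640538905579027 0.5783898773361821 y [-0.251 -0.25  -0.25  -0.248 -0.247 -0.245 -0.244 -0.244 -0.243 -0.242
 -0.241 -0.241 -0.24  -0.239]
0.08 15 x 0.5648561189367719 0.5780654757693734 y [-0.252 -0.248 -0.248 -0.248 -0.246 -0.245 -0.244 -0.243 -0.242 -0.242
 -0.242 -0.242 -0.241 -0.24  -0.24 ]
0.09 14 x 0.5650837711436139 0.5782506427463403 y [-0.25  -0.249 -0.247 -0.247 -0.245 -0.244 -0.244 -0.244 -0.242 -0.242
 -0.241 -0.241 -0.241 -0.239]
0.11 6 x 0.5561249428247884 0.574096925505222 y [-0.298 -0.298 -0.296 -0.295 -0.295 -0.206]
0.12 24 x 0.5523942957935694 0.5777570286994589 y [-0.298 -0.298 -0.297 -0.296 -0.296 -0.295 -0.203 -0.199]
0.13 22 x 0.5549230173958961 0.5808623732276809 y [-0.298 -0.298 -0.297 -0.297 -0.296 -0.296 -0.295 -0.206 -0.204 -0.203
 -0.198]
0.14 18 x 0.5574809027382144 0.5801610357392223 y [-0.3   -0.298 -0.297 -0.296 -0.296 -0.295 -0.206 -0.201 -0.199]
0.15 20 x 0.5661623732018599 0.5829533757647709 y [-0.315 -0.313 -0.3
[... 2116 characters left out ...]
85 -0.184
 -0.183 -0.183]
0.19 10 x 0.5603916407654851 0.5820083735995005 y [-0.188 -0.188 -0.187 -0.186 -0.186 -0.186 -0.186 -0.186 -0.185 -0.184]
0.2 10 x 0.5635748201126464 0.5801933365420957 y [-0.189 -0.189 -0.189 -0.189 -0.187 -0.187 -0.187 -0.187 -0.187 -0.187]
0.21 8 x 0.5647019833391393 0.5816816526166833 y [-0.195 -0.194 -0.193 -0.193 -0.193 -0.191 -0.19  -0.188]
box top z [0.506 0.189 0.215] [0.451 0.135 0.221] table [ 0.41  -0.067  0.001] [ 0.591 -0.06   0.   ] tamper top [[ 0.503 -0.318  0.   ]
 [ 0.555 -0.258  0.101]
 [ 0.558 -0.256  0.101]
 [ 0.56  -0.254  0.101]
 [ 0.561 -0.254  0.098]
 [ 0.565 -0.251  0.101]]
[ 0.564 -0.254  0.06 ] [-0.499  0.632  1.573 -0.     0.934 -1.985]
```

```bash
python3 - <<'E'
import numpy as np,cv2
np.set_printoptions(precision=3,suppress=True)
W=np.load("sceneW.npy");I=np.load("sceneI.npy")
m=(abs(W[...,0]-.565)<.05)&(abs(W[...,1]+.2543)<.08)&(abs(W[...,1]+.2543)>.022)&(W[...,2]<.14)&(W[...,2]>.03)
for r,c in np.argwhere(m): print(r,c,W[r,c],I[r,c].mean().round())
Z=W[110:210,180:320,2];v=cv2.applyColorMap((np.clip(Z/.3,0,1)*255).astype(np.uint8),cv2.COLORMAP_JET)
cv2.imwrite("pics/z.png",cv2.resize(v,None,fx=5,fy=5,interpolation=cv2.INTER_NEAREST))
E
```

```text
157 226 [ 0.557 -0.297  0.135] 12.0
157 227 [ 0.555 -0.295  0.134] 12.0
158 224 [ 0.564 -0.297  0.139] 10.0
158 225 [ 0.56  -0.298  0.134] 12.0
158 226 [ 0.559 -0.296  0.134] 11.0
158 227 [ 0.555 -0.296  0.129] 12.0
158 228 [ 0.552 -0.296  0.126] 28.0
159 223 [ 0.567 -0.298  0.138] 19.0
159 224 [ 0.565 -0.297  0.136] 10.0
159 225 [ 0.564 -0.295  0.136] 10.0
159 226 [ 0.558 -0.297  0.128] 9.0
159 227 [ 0.557 -0.295  0.128] 17.0
159 228 [ 0.553 -0.296  0.123] 40.0
159 229 [ 0.55  -0.296  0.119] 85.0
160 221 [ 0.571 -0.302  0.135] 125.0
160 223 [ 0.569 -0.297  0.136] 25.0
160 224 [ 0.566 -0.298  0.132] 11.0
160 225 [ 0.564 -0.296  0.132] 12.0
160 226 [ 0.56  -0.297  0.126] 8.0
160 227 [ 0.558 -0.295  0.125] 17.0
160 228 [ 0.556 -0.294  0.123] 50.0
160 229 [ 0.551 -0.297  0.115] 107.0
161 221 [ 0.57  -0.305  0.129] 147.0
161 222 [ 0.572 -0.298  0.135] 88.0
161 223 [ 0.57  -0.298  0.132] 38.0
161 224 [ 0.566 -0.298  0.128] 17.0
161 225 [ 0.564 -0.298  0.125] 8.0
161 226 [ 0.56  -0.298  0.122] 11.0
161 227 [ 0.559 -0.296  0.121] 21.0
161 228 [ 0.556 -0.295  0.118] 58.0
161 229 [ 0.553 -0.2
[... 1718 characters left out ...]
 75.0
179 251 [ 0.578 -0.205  0.126] 54.0
179 252 [ 0.576 -0.203  0.124] 39.0
179 253 [ 0.577 -0.199  0.129] 38.0
179 254 [ 0.574 -0.198  0.126] 64.0
179 255 [ 0.57  -0.199  0.121] 106.0
180 249 [ 0.581 -0.21   0.121] 120.0
180 250 [ 0.58  -0.207  0.122] 93.0
180 251 [ 0.577 -0.206  0.12 ] 73.0
180 252 [ 0.574 -0.206  0.115] 64.0
180 253 [ 0.577 -0.199  0.125] 72.0
180 254 [ 0.574 -0.2    0.119] 106.0
180 255 [ 0.569 -0.201  0.113] 149.0
181 250 [ 0.58  -0.208  0.116] 130.0
181 251 [ 0.579 -0.206  0.117] 114.0
181 252 [ 0.575 -0.206  0.112] 109.0
181 253 [ 0.576 -0.202  0.116] 124.0
181 254 [ 0.574 -0.201  0.114] 154.0
182 251 [ 0.579 -0.207  0.112] 161.0
182 252 [ 0.577 -0.205  0.112] 159.0
```

View pics/z.png

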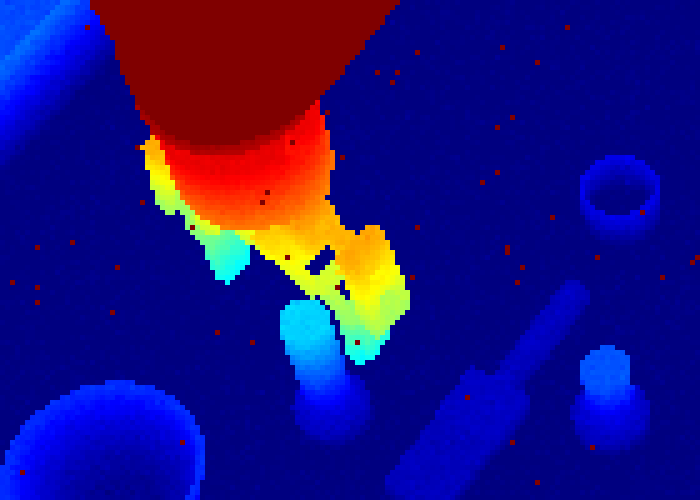

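Depth says the open fingertips are at about z=0.11, roughly 40 mm higher than the reported TCP implies. Laterally they are centred. I'll descend about 22 mm, which is safe under either reading, and look again.

{"api": "move_arm", "payload": {"steps": [0, 0, 0, 0.011, 0, 0, 1, 0, 0, 0, 0.011, 0, 0, 1, 0, 0, 0, 0, 0, 0, 1, 0, 0, 0, 0, 0, 0, 1]}}

```text
time_s: 4.57
eef_pos: [0.5626, -0.2537, 0.0356]
ee_rot: [1.16, 1.569, 2.646]
ft_force: [0.7, 0.0, 0.0]
opening: 1.002
```

```bash
cat >> h.py <<'E'
import cv2
def cloud(n):
    a,d=optics.read_camera(n);c=optics.camera_info(n)
    v,u=np.mgrid[0:400,0:640];P=np.stack([(u-c["cx"])/c["fx"]*d,(v-c["cy"])/c["fy"]*d,d],-1)
    return a,(P-c["t"])@c["R"]
def crop(a,x,y,w,h,k,f): cv2.imwrite(f,cv2.resize(a[y:y+h,x:x+w,::-1],None,fx=k,fy=k,interpolation=cv2.INTER_CUBIC))
E
python3 - <<'E'
from h import *
from cell import readout
s=readout.sense();print(s["eef_pos"],s["ft_force"])
a,W=cloud("scene");crop(a,180,110,140,100,5,"pics/i.png")
for y0 in(-.297,-.203):
    m=(abs(W[...,0]-.565)<.05)&(abs(W[...,1]-y0)<.02)&(W[...,2]<.14)&(W[...,2]>.03)
    w=W[m];print(len(w),np.sort(w[:,2])[:8],w.mean(0))
E
```

```text
[ 0.56264352 -0.25372084  0.0355896 ] [0.66279245 0.02810277 0.04435729]
82 [0.08292308 0.0838773  0.08459609 0.08519749 0.08533246 0.08570121
 0.08579189 0.08656595] [ 0.56381092 -0.29869249  0.10741963]
75 [0.0840772  0.08823825 0.08900275 0.08952994 0.09058502 0.09125837
 0.09171438 0.09392745] [ 0.57532689 -0.20092382  0.11674256]
```

View pics/i.png

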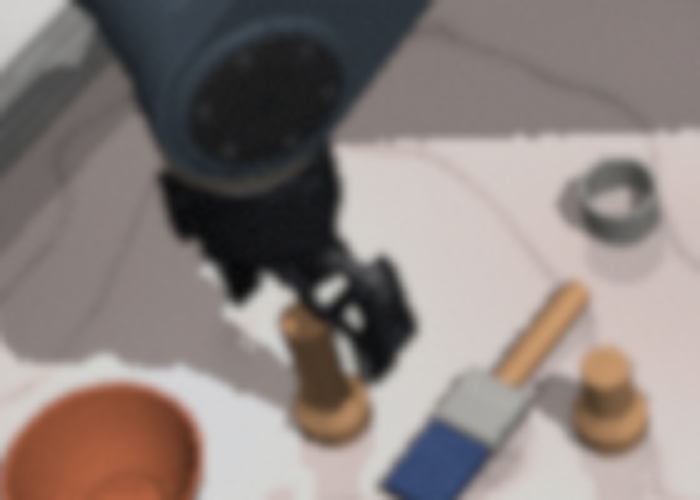

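The tips are now about z=0.086 and straddle the handle. I'll go down 10 mm more, then close.

{"api": "move_arm", "payload": {"steps": [0, 0, 0, 0.005, 0, 0, 1, 0, 0, 0, 0.005, 0, 0, 1, 0, 0, 0, 0, 0, 0, 0.6, 0, 0, 0, 0, 0, 0, 0.4, 0, 0, 0, 0, 0, 0, 0, 0, 0, 0, 0, 0, 0, 0, 0, 0, 0, 0, 0, 0, 0, 0, 0, 0, 0, 0, 0, 0], "squeeze": 35}}

```text
time_s: 5.28
eef_pos: [0.5634, -0.2543, 0.027]
ee_rot: [-2.329, 1.57, -0.843]
ft_force: [-0.3, 0.1, 1.9]
opening: 0.316
```

```bash
python3 - <<'E'
from h import *
from cell import readout
s=readout.sense();print(s["eef_pos"],s["ft_force"],s["opening"])
a,W=cloud("scene");crop(a,180,110,140,100,5,"pics/j.png")
E
```

```text
[ 0.56338664 -0.25430261  0.02697173] [-0.28223749  0.06355213  1.86672866] 0.3157369860234662
```

View pics/j.png

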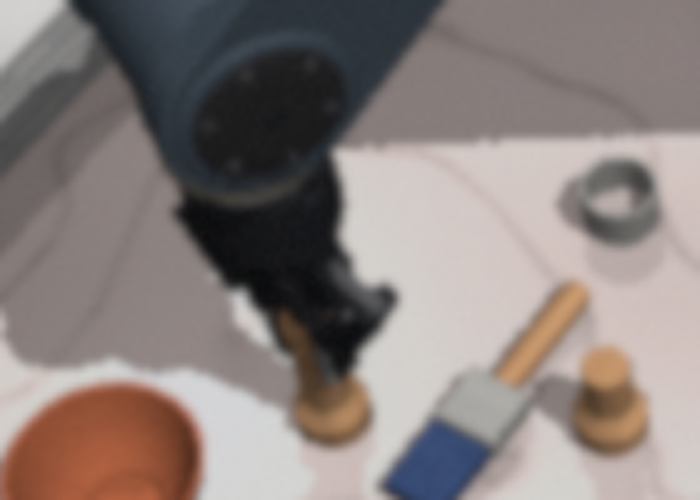

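The opening is 0.316 (about 28 mm), so it is gripped. I'll lift.

{"api": "move_arm", "payload": {"steps": [0, 0, 0, -0.02, 0, 0, 0, 0, 0, 0, -0.035, 0, 0, 0, 0, 0, 0, -0.04, 0, 0, 0, 0, 0, 0, -0.04, 0, 0, 0, 0, 0, 0, -0.04, 0, 0, 0, 0, 0, 0, -0.04, 0, 0, 0, 0, 0, 0, -0.04, 0, 0, 0, 0, 0, 0, -0.03, 0, 0, 0]}}

```text
time_s: 6.0
eef_pos: [0.5633, -0.254, 0.3152]
ee_rot: [-1.932, 1.568, -0.446]
ft_force: [0.6, -0.4, -1.9]
opening: 0.316
```

```bash
python3 - <<'E'
from h import *
from cell import readout
s=readout.sense();print(s["eef_pos"],s["ft_force"],s["opening"],s["joints"])
a,W=cloud("scene");crop(a,140,0,260,195,3,"pics/k.png")
E
```

```text
[ 0.5632851  -0.25398021  0.31522094] [ 0.59981665 -0.3605876  -1.94426189] 0.31595155747675685 [-4.98985533e-01  3.91531341e-01  1.30295824e+00  1.33381395e-04
  1.44459248e+00 -1.98490667e+00]
```

View pics/k.png

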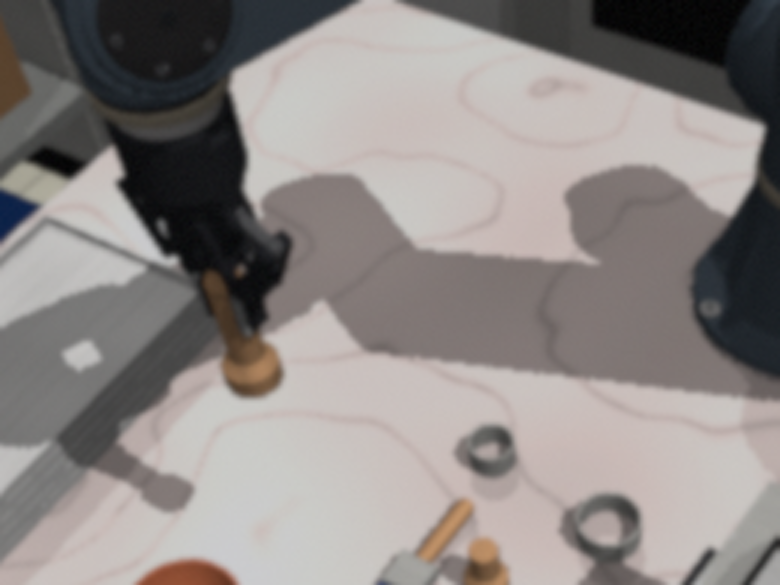

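The tamper is held upright and clear; the force shows about 1.9 N of weight. Now I carry it over the slot.

{"api": "move_arm", "payload": {"steps": [0, 0, 0, 0, 0.0035, 0.0157, 0, 0, 0, 0, 0, 0.0069, 0.0313, 0, 0, 0, 0, 0, 0.0069, 0.0313, 0, 0, 0, 0, 0, 0.0069, 0.0313, 0, 0, 0, 0, 0, 0.0069, 0.0313, 0, 0, 0, 0, 0, 0.0069, 0.0313, 0, 0, 0, 0, 0, 0.0069, 0.0313, 0, 0, 0, 0, 0, 0.0069, 0.0313, 0]}}

```text
time_s: 6.72
eef_pos: [0.5303, -0.0137, 0.3106]
ee_rot: [1.414, 1.569, 2.9]
ft_force: [0.0, 1.0, -2.1]
opening: 0.317
```

{"api": "move_arm", "payload": {"steps": [0, 0, 0, 0, 0.0069, 0.0313, 0, 0, 0, 0, 0, 0.0069, 0.0313, 0, 0, 0, 0, 0, 0.0069, 0.0313, 0, 0, 0, 0, 0, 0.0069, 0.0313, 0, 0, 0, 0, 0, 0.0069, 0.0313, 0, 0, 0, 0, 0, 0.0069, 0.0313, 0, 0, 0, 0, 0, 0.0035, 0.0157, 0, 0, 0, 0, 0, 0, 0, 0]}}

```text
time_s: 7.38
eef_pos: [0.5025, 0.1939, 0.3104]
ee_rot: [1.48, 1.569, 2.969]
ft_force: [-0.3, 0.7, -1.8]
opening: 0.317
```

```bash
python3 - <<'E'
from h import *
from cell import readout
s=readout.sense();print(s["eef_pos"],s["ft_force"],s["opening"],s["joints"])
a,W=cloud("scene");crop(a,330,80,160,120,5,"pics/l.png")
E
```

```text
[0.50252281 0.19390635 0.31044122] [-0.2625711   0.68778713 -1.78427064] 0.31694566631009863 [ 2.81270761e-01  2.37990648e-01  1.52203449e+00  1.01228736e-03
  1.38360844e+00 -1.20814122e+00]
```

View pics/l.png

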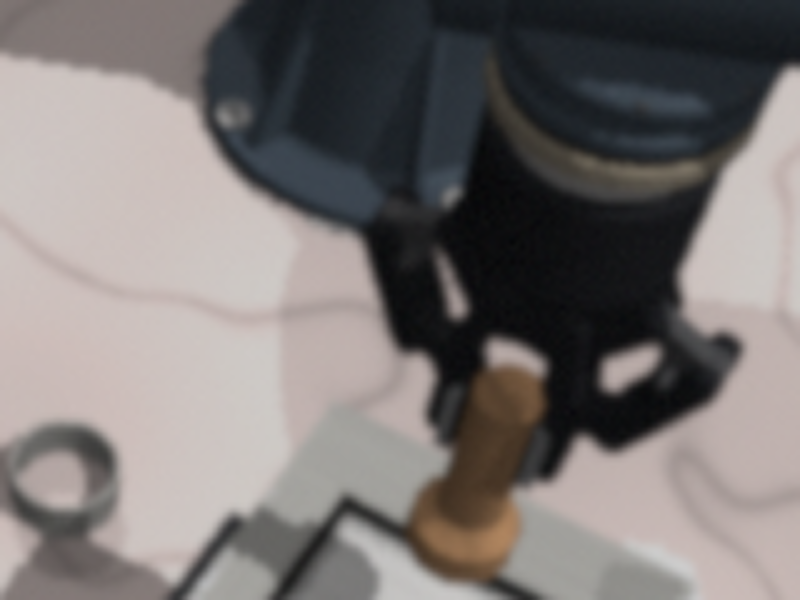

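```bash
python3 - <<'E'
from h import *
from cell import readout
from scipy.optimize import least_squares
a,W=cloud("scene")
sub=np.s_[140:200,405:445]
A=a[sub].astype(int);w=W[sub];m=(A[...,0]-A[...,2]>35)
P=w[m];P=P[(abs(P[:,0]-.505)<.06)&(abs(P[:,1]-.19)<.06)&(P[:,2]>.25)]
print(len(P),P.min(0),P.max(0))
for z in np.arange(.28,.41,.01):
    k=P[(P[:,2]>=z)&(P[:,2]<z+.01)]
    if len(k): print(z.round(2),len(k),k[:,0].min().round(4),k[:,0].max().round(4),k[:,1].min().round(4),k[:,1].max().round(4))
H=P[(P[:,2]>.32)&(P[:,2]<.375)]
f=lambda q:(np.hypot(H[:,0]-q[0]-q[2]*(H[:,2]-.34),H[:,1]-q[1]-q[3]*(H[:,2]-.34))-.014)
r=least_squares(f,[.503,.19,0,0],loss="soft_l1",f_scale=.002);print(r.x,np.std(r.fun))
r=least_squares(lambda q:f([q[0],q[1],0,0]),[.503,.19],loss="soft_l1",f_scale=.002);print(r.x)
print(readout.sense()["eef_pos"])
E
```

```text
403 [0.49176135 0.17412754 0.29010051] [0.5258618  0.21383631 0.38728499]
0.29 40 0.5069 0.5258 0.1782 0.2137
0.3 146 0.4928 0.5259 0.1741 0.2138
0.31 46 0.5006 0.5193 0.1788 0.2091
0.32 24 0.5073 0.5174 0.1919 0.2057
0.33 16 0.5115 0.5179 0.193 0.2036
0.34 1 0.5183 0.5183 0.1966 0.1966
0.36 5 0.5163 0.5182 0.1927 0.1962
0.37 6 0.5163 0.5182 0.1932 0.1971
0.38 119 0.4918 0.5181 0.1809 0.2042
[0.50319913 0.19351876 0.00953532 0.06891947] 0.0006422786004575673
[0.50329507 0.19252652]
[0.50330238 0.19119941 0.31067377]
```

The tamper is upright at about (0.5035, 0.192), foot at z≈0.285, about 8 mm toward -x from the slot centre, away from the hinge as intended. I'll push down through the flap.

{"api": "move_arm", "payload": {"steps": [0, 0, 0, 0.015, -0.002, 0, 0, 0, 0, 0, 0.02, 0, 0, 0, 0, 0, 0, 0.02, 0, 0, 0, 0, 0, 0, 0.015, 0, 0, 0, 0, 0, 0, 0.01, 0, 0, 0, 0, 0, 0, 0, 0, 0, 0]}}

```text
time_s: 7.98
eef_pos: [0.5052, 0.1896, 0.2296]
ee_rot: [1.963, 1.567, -2.836]
ft_force: [-1.2, -0.5, -2.3]
opening: 0.319
```

```bash
python3 - <<'E'
from h import *
from cell import readout
s=readout.sense();print(s["eef_pos"],s["ft_force"],s["opening"])
a,W=cloud("scene");crop(a,330,80,160,120,5,"pics/m.png")
E
```

```text
[0.50516556 0.18958931 0.22958456] [-1.21552462 -0.53375571 -2.25360547] 0.31941621175370827
```

View pics/m.png

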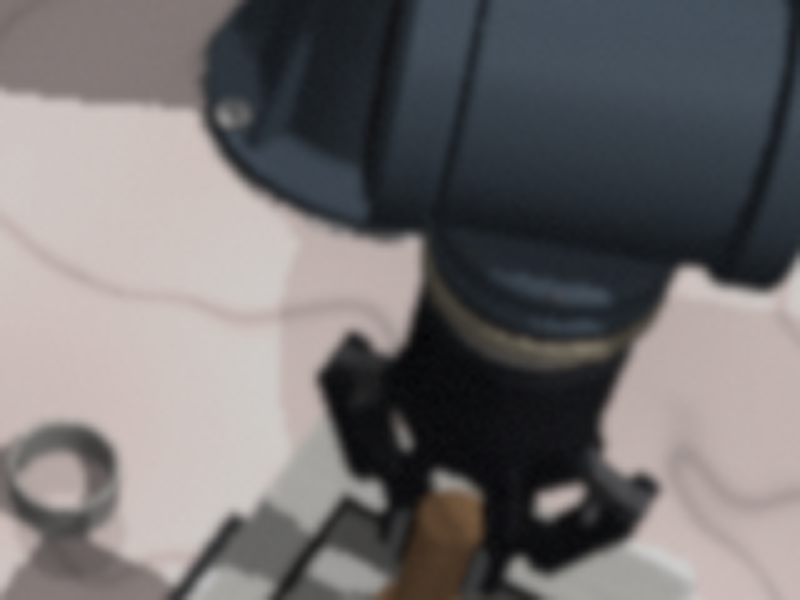

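The foot is entering the opening at z≈0.204 with low forces, so I'll carry on.

{"api": "move_arm", "payload": {"steps": [0, 0, 0, 0.01, 0, 0, 0, 0, 0, 0, 0.01, 0, 0, 0, 0, 0, 0, 0.01, 0, 0, 0, 0, 0, 0, 0.01, 0, 0, 0, 0, 0, 0, 0.005, 0, 0, 0, 0, 0, 0, 0, 0, 0, 0]}}

```text
time_s: 8.53
eef_pos: [0.5053, 0.1905, 0.1851]
ee_rot: [1.911, 1.568, -2.886]
ft_force: [-0.3, -0.5, -2.7]
opening: 0.314
```

```bash
python3 - <<'E'
from h import *
from cell import readout
s=readout.sense();print(s["eef_pos"],s["ft_force"],s["opening"])
a,W=cloud("scene");crop(a,345,110,130,100,6,"pics/n.png")
m=(a[...,0].astype(int)-a[...,2]>35)&(abs(W[...,0]-.505)<.06)&(abs(W[...,1]-.19)<.06)&(W[...,2]>.1)
P=W[m];print(len(P),P.min(0),P.max(0),P.mean(0))
E
```

```text
[0.50529172 0.19054926 0.18512653] [-0.32446504 -0.53526954 -2.71332049] 0.31402396809108063
312 [0.49366511 0.17149375 0.16603689] [0.55424074 0.21273561 0.26130975] [0.51402177 0.19377722 0.21202063]
```

View pics/n.png

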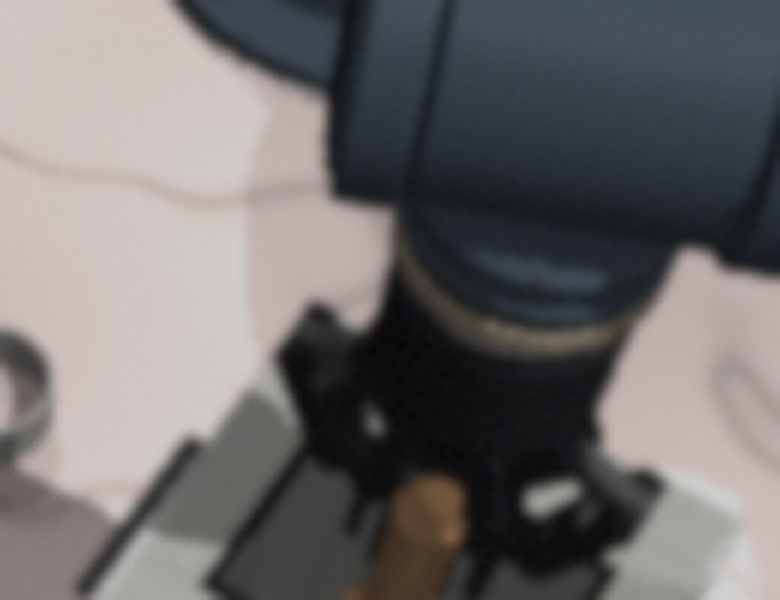

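The tamper's top is at z≈0.26, so its centre is about 10 mm below the box top. The flap is swung open (dark interior) and forces are small. I'll release.

{"api": "move_arm", "payload": {"steps": [0, 0, 0, 0, 0, 0, 0.6, 0, 0, 0, 0, 0, 0, 0.6, 0, 0, 0, 0, 0, 0, 0.6, 0, 0, 0, 0, 0, 0, 0.6, 0, 0, 0, 0, 0, 0, 0.6]}}

```text
time_s: 9.0
eef_pos: [0.5063, 0.1907, 0.187]
ee_rot: [-1.26, 1.57, 0.226]
ft_force: [-0.4, 0.5, -0.2]
opening: 0.601
```

```bash
python3 - <<'E'
from h import *
from cell import readout
s=readout.sense();print(s["eef_pos"],s["ft_force"],s["opening"])
a,W=cloud("scene");crop(a,345,110,130,100,6,"pics/o.png")
E
```

```text
[0.50627181 0.19073444 0.18703904] [-0.38255786  0.48190439 -0.24874037] 0.6011882335476455
```

View pics/o.png

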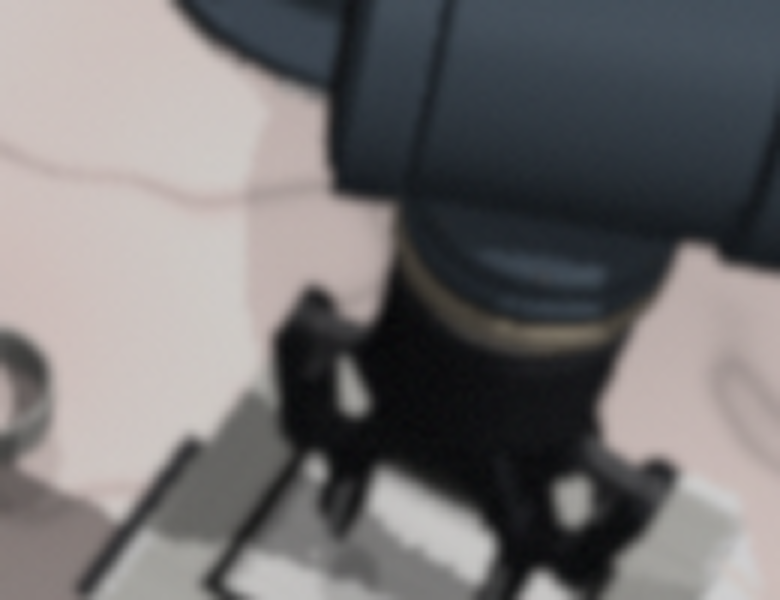

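The tamper has dropped and the flap is shut again. I'll retreat upward and check.

{"api": "move_arm", "payload": {"steps": [0, 0, 0, -0.02, 0, 0, 0.6, 0, 0, 0, -0.035, 0, 0, 0.6, 0, 0, 0, -0.035, 0, 0, 0.6, 0, 0, 0, -0.035, 0, 0, 0.6, 0, 0, 0, -0.02, -0.02, -0.03, 0.6, 0, 0, 0, 0, 0.03, -0.03, 0.6, 0, 0, 0, 0, 0.03, -0.03, 0.6, 0, 0, 0, 0, 0.03, -0.03, 0.6]}}

```text
time_s: 9.72
eef_pos: [0.4267, 0.0776, 0.3315]
ee_rot: [-3.1, 1.571, -1.614]
ft_force: [0.1, -1.8, -0.2]
opening: 0.599
```

{"api": "move_arm", "payload": {"steps": [0, 0, 0, 0, 0.03, -0.03, 0.6, 0, 0, 0, 0, 0.01, -0.03, 0.6, 0, 0, 0, 0, 0, -0.03, 0.6, 0, 0, 0, 0, 0, -0.02, 0.6, 0, 0, 0, 0, 0, 0, 0.6, 0, 0, 0, 0, 0, 0, 0.6]}}

```text
time_s: 10.22
eef_pos: [0.3792, -0.0277, 0.3319]
ee_rot: [-1.458, 1.57, 0.025]
ft_force: [0.3, 0.2, 0.4]
opening: 0.597
```

```bash
python3 - <<'E'
from h import *
from cell import readout
s=readout.sense();print(s["eef_pos"],s["ft_force"],s["opening"],s["time_s"],abs(s["joint_velocities"]).max())
a,W=cloud("scene");b,V=cloud("top")
cv2.imwrite("pics/p.png",a[...,::-1]);cv2.imwrite("pics/q.png",b[...,::-1])
k=(abs(V[...,0]-.512)<.025)&(abs(V[...,1]-.191)<.03)&(V[...,2]<.24);print("top flap z",np.percentile(V[k][:,2],[2,50,98]),k.sum())
k=(abs(W[...,0]-.512)<.025)&(abs(W[...,1]-.191)<.03)&(W[...,2]<.24);print("scene flap z",np.percentile(W[k][:,2],[2,50,98]),k.sum())
for M in(W,V):
    k=(abs(M[...,0]-.493)<.02)&(abs(M[...,1]+.113)<.02)&(M[...,2]>.055)&(M[...,2]<.07);print("short top",M[k].mean(0),k.sum())
E
```

```text
[ 0.37918796 -0.02772917  0.33189644] [0.28878263 0.19604431 0.43436195] 0.596547628732479 10.2167 0.040426808601557764
top flap z [0.20898649 0.21325464 0.21712862] 559
scene flap z [0.21122563 0.21380151 0.21670965] 551
short top [ 0.49441676 -0.11168711  0.06192531] 80
short top [nan nan nan] 0<stdin>:9: RuntimeWarning: Mean of empty slice.
  ret = um.true_divide(
```

View pics/p.png

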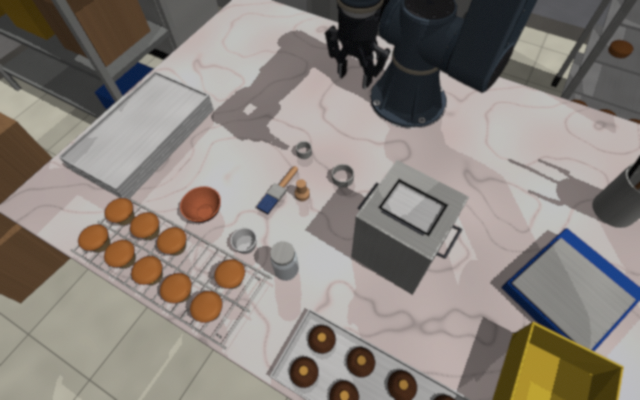

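View pics/q.png

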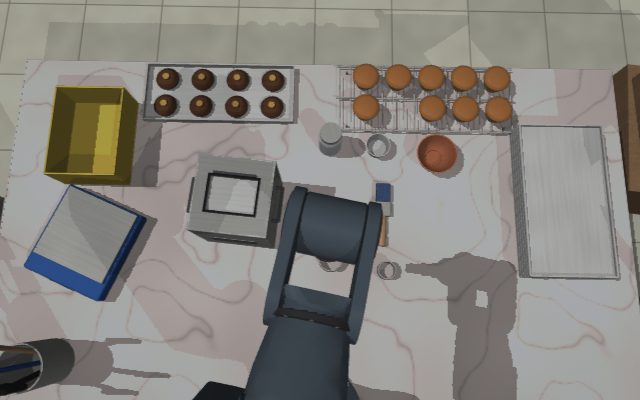

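The flap is level at z≈0.2135 in both views (opening around (413,206) in the scene view and (232,194) in the top view). The tall tamper is gone from the table, the short one still stands at (301,190), and the arm is clear.

```bash
python3 -c "
from cell import manip; print(manip.finish_job())"
```

```text
the job is handed in; nothing more can be done
None
```

The tall tamper is inside the wash-up box and the job was handed in at about 10.3 s; no verdict is reported. I gripped it by the handle, lifted it over the box and pushed it foot first through the flap. I let go with its centre about 10 mm below the box top, and the flap closed behind it.

**Last checks:**
- **Flap:** it measures level at z ≈ 0.2135 m in both cameras, about 6 mm below the top, so it is shut.
- **Short tamper:** it still stands upright at about (0.494, -0.112). That is within 2–3 mm of where it started, seen by the scene camera only because the arm blocked the top view.
- **Arm:** it is clear of everything. The readings I took never showed more than about 3 N.

**What disagreed or was not seen directly:**
- **Fingertip height:** depth showed the open fingertips about 40 mm higher than the reported TCP and the gripper data implied. I followed the cameras and set the grasp lower, and the grip held (opening about 0.316).
- **Flap angle:** I never measured it. I judged the flap open from the picture and the push depth, which should put it well beyond 0.4 rad.
- **Tamper in the box:** I could not see it behind the shut flap. I infer it is there because it is gone from the gripper and the table, and the flap closed level.

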